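# Load a specimen stub and index it to the camera

### The arm

A 6-joint arm with a two-finger parallel gripper is mounted at the origin on a cart in front of the work surface, level with it; the furniture and walls round the work are solid. World frame = base frame: x ahead of the robot, y to its left, z up, the work surface at z = 0. Lengths are in m, angles in degrees, forces in N, time in s.
With the tool pointing down it reaches from about 0.375 to 0.75 m from the base axis. Payload 9 kg.
Tool frame: the origin (TCP) lies on the centre line of the jaws, within the pads' length; the fingertips stand 17 mm ahead of it and the grasp point (between the pads) lies 2 mm behind it; z points along the fingers, y is the line along which they close (so a half turn about z gives the same grasp; the last joint's range is limited). The gripper opens to 85 mm and grips with 20 to 120 N. Pads are 22 mm wide; open, the fingers measure 114 mm over their backs; the gripper's body (76 mm by 85 mm) begins 54 mm behind the grasp point. The pads swing forward as they close: fully open they stand 13 mm farther back than shut.
Start: joints at [-82.775, 5.964, 5.575, 89.605, 0, 77.527], TCP at [0.202, -0.565, 0.221] pointing down, gripper open.
Joint ranges: [-171.21, 171.21], [-48.23, 106.86], [-62.78, 66.21], [-105.2, 120.99], [-86.42, 89.51], [-180, 180]. Speed limits (degrees/s): [127.2, 127.2, 147.25, 180, 180, 180].

### API

Orientations are given as a 3x3 rotation matrix whose columns are the frame's x, y, z axes.
In Python, from station import manip gives the robot as it stands. The module is installed in compiled form; this text tells all that it offers.
- The arm moves only by the shell command python3 -m inch 'ROWS' [FORCE]. ROWS is a JSON object of lists of equal length, an entry for each row: "xyz": the shift along the world's x, y, z in units of 200 mm (1.0 is 200 mm), a list of three; "roll": the turn about the world's z in units of 30 degrees (1.0 is 30 degrees); "grip": the finger opening in mm, from 0 to 85.4. A call has 1 to 12 rows; each row is the pose to reach, as a shift and turn from the pose commanded when the call began; what a row does not reach only later rows make up. A row lasts 1/8 s, in which the tool goes at most 62.5 mm and 10.7 degrees, less where a joint would pass 70% of its speed; a pose out of reach is approached as far as the arm can. A call with a number of a shift or a turn outside -1 to 1 is refused whole. A call with a gripper value outside its range is refused whole. The fingers move at their own pace and stop on an object; FORCE is the grip in N (left out, the last holds). Time passes only in rows, so rows that repeat a pose let the fingers close. It gives the time, the measured TCP pose, the force, the opening and the grip force at its end, in the units of the state.
- manip.state(): the state, without advancing time (a new reading comes with each control period).
- manip.get_image(name): name is "scene" or "top" or "wrist"; returns the picture (384x512x3 uint8, red, green, blue); there is no depth.
- manip.get_calibration(name): a dict with "mtx" (3x3 intrinsics, pixels), "rvec" (rotation vector, rad) and "tvec" (3), from world to camera coordinates, as OpenCV has them; the wrist camera has in their place "T_tool_cam" (4x4, takes a point from camera to tool coordinates, whose origin is the TCP and whose axes are the flange's). Camera axes: x right, y down, z forward; pixel columns grow to the right and rows downward; lengths in m; the calibration is good to about 2 mm. A picture is of the moment at which its call begins: read the wrist's pose just before it. get_calibration takes no time and is no camera call.
- manip.finish_job(): hands the job in; it is judged then, once.
The state is a dict: "t": time; "qpos": joint angles; "joint_vel": joint speeds; "tau": joint torques, N m; "ee_pos": TCP position; "eef_rot": TCP orientation; "force": force on the tool from outside, world axes, zero at the start; "ft_torque": the same for the moment, N m; "grip_width": finger opening in m; "gripper_force": force on a finger pad.
Only numpy, scipy, OpenCV 4.12 (cv2) and the standard library are available. Lean on these libraries where they do the work, as an engineer would, in place of code of your own. Each camera call takes 0.05 s, during which the arm holds its last target. There are 200 camera calls.

### The job

Set the stub that carries the cartridge case fully down in the tapered socket of the slide carriage, handling it by its metal collar and never touching the brass case, and let go of it. Then pull up the carriage's lock plunger, slide the carriage one hole towards the camera and let the pin drop fully home in that hole. Finish while still holding the plunger's knob in the fingers, with the pin fully home, so that nothing can shift during the exposure; leave the plain stubs and everything standing round about where it is.

Things in the scene. Friction and masses are not known exactly. Their poses are not given: they have to be found in the camera images.
- slide_base: Indexing slide: fixed dark steel base plate 140 x 300 x 10 mm on the table. Origin: centre of its underside; its y axis runs along the slide, the camera is at the -y end. An aluminium strip along it at x = -43 mm, top 22 mm above the table, has index holes of 11 mm at y = +95, +65, +35 and +5 mm; the carriage starts locked in the one at +65.
- lens (a point): Centre of the front of the black camera tube that lies along the slide at x = +15 mm, 73 mm above the table; it looks along slide_base +y at the carriage. The tube is 41 mm thick, 92 mm long behind this point, its clamp screws reach 102 mm above the table.
- next_hole (a point): Mouth of the index hole next to the starting one towards the camera: slide_base x = -43, y = +35 mm, 22 mm above the table, 11 mm wide. The pin must end in it.
- socket_mouth (a point): Centre of the mouth of the carriage's steel socket, on the flat top of a 36 mm round boss, 40 mm above the table. The vertical bore tapers from 22.4 mm to 16.4 mm, 22 mm down. The carriage block is 70 x 60 mm, top at 34 mm. The plunger stands 58 mm beside it (slide_base -x). Along the slide (slide_base y) both socket and plunger are free for the fingers.
- carriage (a joint): Carriage position along the slide, m: 0 (within 1 mm) in the starting hole, 0.030 in the next hole towards the camera (slide_base -y), range -0.030 to 0.060. Rubs with about 1.5 N; the pin has 1.5 mm of play to each side in a hole.
- plunger (a joint): Lift of the spring-loaded lock plunger on the carriage, m: 0 = pin fully home, up to 0.012. Above 0.008 its 8 mm pin is clear of the strip and the carriage slides; lower down it locks (its domed end begins to ride out at about 0.006). The spring pushes it down with 2.4 N at 0 and 7 N at 0.012. Between holes the pin rests on the strip at about 0.0075.
- pull_knob: The plunger's black ribbed round knob, 23 mm in diameter and 24 mm high, axis vertical; it rises and travels with the plunger. Origin: centre of its underside, 45 mm above the table when the pin is home. Below it is the carriage's arm with a nut, their top 43 mm (nut and sleeve, 19 mm wide) and 34 mm above the table.
- knob_top (a point): Centre of the knob's top face, 69 mm above the table when the pin is home.
- stub_rack: Fixed grey block 60 x 145 x 26 mm on the table with three holes of 24 mm in a row along its y axis, 45 mm apart, a stub in each. Origin: centre of its underside.
- specimen_stub: Aluminium stub carrying the brass case, 40 to 85 g, upright in a rack hole. Origin: foot of its shank, z up. Tapered shank 14 mm wide at the foot, 20 mm at z = 22 mm; flange 30 mm wide, z = 22 to 26 mm, rests on the rack's top (26 mm) or on the socket's boss (origin then 22 mm below its mouth); knurled round collar to grip, 22 mm wide, z = 26 to 44 mm.
- fired_case: Brass cartridge case fixed upright on top of the specimen stub, 12 mm wide and 22 mm high. Origin: centre of its foot, 44 mm above the stub's foot. Must not be touched by the robot.
- plain_stub_a: Stub of the same shape, 44 mm high, flat on top with no case; stays in the rack. Origin: foot of the shank.
- plain_stub_b: The other plain stub with no case; stays in the rack. Origin: foot of the shank.
- vial_b: Loose sample vial with a blue cap, 23 mm wide, 53 mm high, standing behind the slide; stays. Origin: centre of its underside.
- dish: Loose clear dish, 62 mm wide, 14 mm high, left of the rack; stays. Origin: centre of its underside.

How it is judged (in metres and radians):
On the way, in this order (a step that is already met when the one before it is completed fails the run):
1. the stub with the case stands fully down in the carriage's socket and is let go (z of specimen_stub in the frame of socket_mouth below -0.0195 m and horizontal distance between specimen_stub and socket_mouth below 0.003 m and angle between specimen_stub's own z axis and vertical below 0.07 rad and contact force between the fingers and specimen_stub below 0.1 N), for 0.2 s.
2. the fingers pull the plunger up out of its hole (value of joint plunger above 0.006 m and contact force between the fingers and pull_knob above 1 N), for 0.05 s.
3. the carriage stands one hole nearer the camera with the pin fully home in it (value of joint plunger below 0.002 m and value of joint carriage between 0.0265 and 0.0335 m), for 0.2 s.
At the end, for the whole second after the job is handed in: The fingers hold the plunger's knob (contact over 1.5 N) with the pin home (plunger below 2 mm) and the carriage one hole nearer the camera (30 mm, within 3.5 mm); the stub with the case stands in the socket within 2.5 mm of fully down, 3 mm of centred and 4 degrees of upright, untouched (all of step 1 and all of step 3 and contact force between the fingers and pull_knob above 1.5 N); the arm keeps its last pose, push and grip.
It fails at once if the robot touches the brass case (contact force between any of the fingers, the arm and fired_case above 0.5 N).
It fails at once if a plain stub is disturbed (distance of any of plain_stub_a, plain_stub_b from where it was at the start of the episode above 0.012 m).
It fails at once if the vial or the dish is moved or tipped (distance of any of vial_b, dish from where it was at the start of the episode above 0.02 m or angle between vial_b's own z axis and vertical above 0.5 rad).
It also fails if it takes over 54 s, if anything falls off the work surface, if the arm or the gripper's body presses on something with over 40 N, if the wrist force passes 120 N, or if a joint passes its speed limit or range.

## Working session

There is one attempt and no reset: what is moved stays moved. The work goes in short steps, Python scripts to look and compute and a shell command to move; the robot and the scene stay as the last step left them, time stands still between calls to the robot, and variables do not carry over. Pictures are saved under pics/ and viewed, at most 12 in all, crops included, and the job is handed in when it is done.

```bash
mkdir -p pics; cat > h.py <<'E'
import cv2, numpy as np
from station import manip
def snap(name, f):
    s=manip.state(); im=manip.get_image(name); cv2.imwrite(f, im[:,:,::-1]); return s,im
def cam(name, s=None):
    c=manip.get_calibration(name); K=np.array(c["mtx"],float)
    if "rvec" in c:
        R=cv2.Rodrigues(np.array(c["rvec"],float))[0]; t=np.array(c["tvec"],float).ravel()
    else:
        T=np.array(c["T_tool_cam"]); Rt=np.array(s["eef_rot"]).reshape(3,3)
        Rw=Rt@T[:3,:3]; p=Rt@T[:3,3]+np.array(s["ee_pos"]); R=Rw.T; t=-R@p
    return K,R,t
def ray(c,uv):
    K,R,t=c; d=R.T@np.linalg.inv(K)@np.array([uv[0],uv[1],1.]); return -R.T@t, d/np.linalg.norm(d)
def atz(c,uv,z):
    o,d=ray(c,uv); return o+d*(z-o[2])/d[2]
def proj(c,X):
    K,R,t=c; p=K@(R@np.array(X,float)+t); return p[:2]/p[2]
def tri(obs):
    A=np.zeros((3,3));b=np.zeros(3)
    for c,uv in obs:
        o,d=ray(c,uv);P=np.eye(3)-np.outer(d,d);A+=P;b+=P@o
    X=np.linalg.solve(A,b); return X,[np.round(proj(c,X)-uv,1) for c,uv in obs]
E
python3 - <<'E'
from h import *
s,a=snap("top","pics/top0.png"); s,b=snap("scene","pics/scene0.png"); s,w=snap("wrist","pics/wrist0.png")
print(s)
for n in("top","scene"):
    K,R,t=cam(n); print(n,K.round(1).tolist(),(-R.T@t).round(3),R.round(2).tolist())
print(manip.get_calibration("wrist"))
E
```

```text
{'t': 0.1, 'qpos': array([-8.27764367e+01,  5.99590018e+00,  5.53242265e+00,  8.96064453e+01,
        2.10486778e-03,  7.75298977e+01]), 'joint_vel': array([ 0.04266125, -0.09562364,  0.02618877,  0.09203817, -0.07076554,
       -0.01734969]), 'tau': array([ 7.81787967e-03, -5.58201528e+01,  5.04725361e+01,  1.28312304e-02,
       -1.99369651e-04, -1.41521696e-05]), 'ee_pos': array([ 0.2022055 , -0.56456478,  0.21990164]), 'eef_rot': array([[ 9.41507832e-01,  3.36991081e-01, -1.17007277e-04],
       [ 3.36990969e-01, -9.41507095e-01,  1.21531706e-03],
       [ 2.99387828e-04, -1.18366092e-03, -9.99999255e-01]]), 'force': array([0.07728069, 0.6879972 , 0.22019634]), 'ft_torque': array([ 0.03841843,  0.01173406, -0.01356044]), 'gripper_force': 0.0, 'grip_width': 0.08544674612493505}
top [[453.6, 0.0, 253.0], [0.0, 453.6, 194.8], [0.0, 0.0, 1.0]] [0.364 0.222 1.371] [[-0.01, -1.0, -0.0], [-0.99, 0.01, -0.15], [0.15, -0.0, -0.99]]
scene [[498.9, 0.0, 265.6], [0.0, 498.9, 197.0], [0.0, 0.0, 1.0]] [-0.176  0.722  0.748] [[-0.57, -0.82, 0.02], [-0.49, 0.32, -0.81], [0.66, -0.46, -0.59]]
{'mtx': array([[343.79330195,   0.        , 258.41314469],
       [  0.        , 343.79330195, 196.52117731],
       [  0.        ,   0.        ,   1.        ]]), 'T_tool_cam': array([[-2.42206574e-04, -9.57254538e-01, -2.89246763e-01,
         7.40035537e-02],
       [ 9.99999835e-01, -8.11054876e-05, -5.68953431e-04,
         4.24633335e-04],
       [ 5.21173754e-04, -2.89246853e-01,  9.57254400e-01,
        -1.53318700e-01],
       [ 0.00000000e+00,  0.00000000e+00,  0.00000000e+00,
         1.00000000e+00]])}
```

View pics/top0.png

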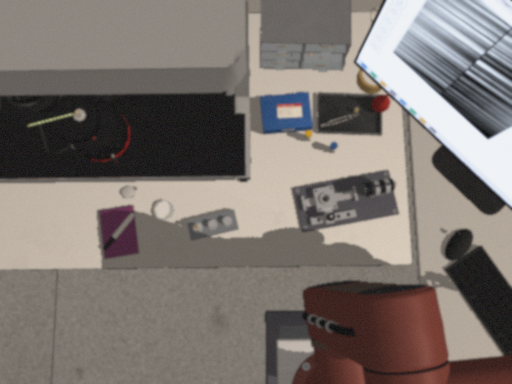

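View pics/scene0.png

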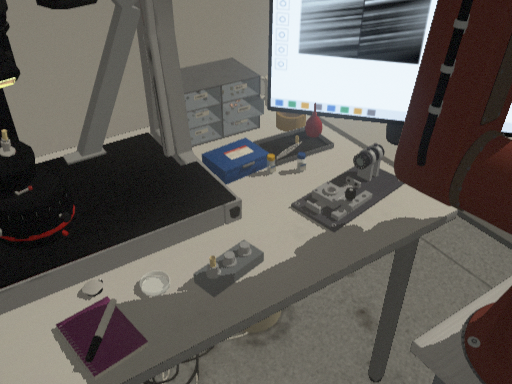

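The top view shows the rack at (213,223) with its three stubs, and the slide at (345,200) with the carriage near (325,200) and the lens at about (378,185). In the scene view the case is on the rack's left stub at (213,262), and the knob is at (350,193).

```bash
python3 - <<'E'
from h import *
ct,cs=cam("top"),cam("scene")
for n,uv,z in [("rackL",(198,227),.06),("rackM",(213,224),.045),("rackR",(228,220),.045),("sock",(325,199),.04),("lens",(368,187),.073),("dish",(162,209),.01),("vialblue",(333,146),.05),("baseBL",(293,188),.01),("baseFL",(303,229),.01),("baseFR",(398,213),.01),("baseBR",(389,172),.01)]:
    X=atz(ct,uv,z); print(n,X.round(3),"scene px",proj(cs,X).round(0))
for n,a,b in [("case",(198,227),(213,260)),("knob",(331,215),(350,192)),("stubM",(213,224),(230,257)),("stubR",(228,220),(245,246)),("sock",(325,199),(328,188))]:
    X,r=tri([(ct,a),(cs,b)]); print(n,X.round(3),r)
a=cv2.imread("pics/top0.png"); b=cv2.imread("pics/scene0.png")
p=cv2.resize(a[150:250,280:410],None,fx=3,fy=3,interpolation=2); q=cv2.resize(b[140:230,285:415],None,fx=3,fy=3,interpolation=2)
w=cv2.imread("pics/wrist0.png")
o=np.zeros((584,800,3),np.uint8); o[:300,:390]=p; o[:270,400:790]=q
o[304:584,:373]=cv2.resize(w,(373,280))
m=cv2.resize(a[200:250,180:245],None,fx=4,fy=4,interpolation=2); o[304:504,400:660]=m
cv2.imwrite("pics/c1.png",o)
E
```

```text
rackL [0.475 0.382 0.06 ] scene px [216. 260.]
rackM [0.485 0.34  0.045] scene px [232. 255.]
rackR [0.496 0.296 0.045] scene px [247. 244.]
sock [0.556 0.008 0.04 ] scene px [332. 190.]
lens [ 0.585 -0.113  0.073] scene px [361. 159.]
dish [0.535 0.497 0.01 ] scene px [153. 283.]
vialblue [ 0.714 -0.02   0.05 ] scene px [302. 155.]
baseBL [0.595 0.099 0.01 ] scene px [292. 203.]
baseFL [0.47  0.073 0.01 ] scene px [334. 227.]
baseFR [ 0.515 -0.215  0.01 ] scene px [405. 180.]
baseBR [ 0.641 -0.195  0.01 ] scene px [366. 161.]
case [0.477 0.384 0.059] [array([-0.9, -0.6]), array([1.6, 0.2])]
knob [ 0.506 -0.005  0.057] [array([-0.1, -0.1]), array([0.1, 0. ])]
stubM [0.487 0.342 0.039] [array([-0.5, -0.3]), array([0.8, 0.1])]
stubR [0.498 0.297 0.039] [array([-0.5, -0.4]), array([0.8, 0.1])]
sock [0.558 0.012 0.044] [array([-1.3, -1.1]), array([2. , 0.2])]
```

View pics/c1.png

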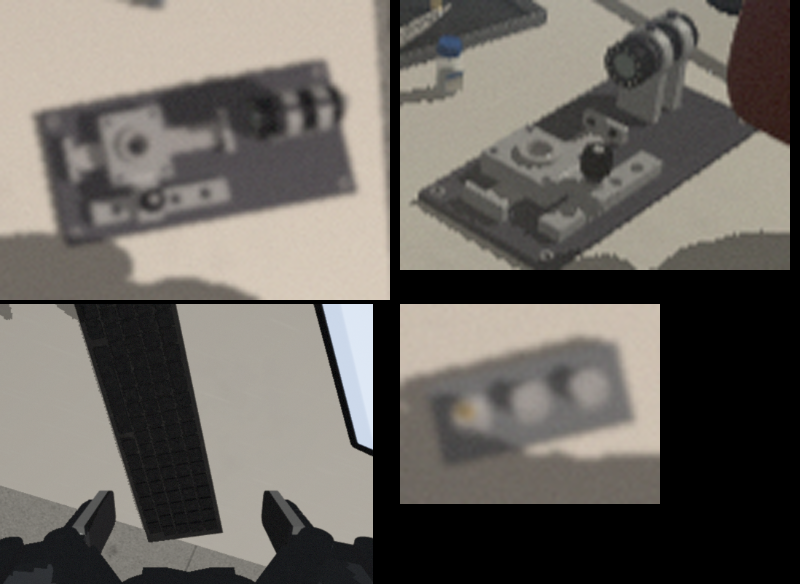

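Slide yaw comes out at about +9° and rack yaw at about +13.5°. I'll travel along an arc and look with the wrist camera over the slide on the way.

```bash
python3 -m inch '{"xyz":[[0.17,0.25,0.05],[0.34,0.5,0.1],[0.52,0.75,0.15],[0.69,1,0.2],[0.69,1,0.2]],"roll":[0.3,0.6,0.9,1,1],"grip":[85,85,85,85,85]}' 
python3 -m inch '{"xyz":[[0.12,0.25,0],[0.25,0.5,0],[0.37,0.75,0],[0.5,1,0],[0.5,1,0]],"roll":[0.3,0.6,0.9,1,1],"grip":[85,85,85,85,85]}'
python3 -m inch '{"xyz":[[0.08,0.25,0],[0.15,0.5,0],[0.22,0.75,0],[0.3,1,0],[0.3,1,0],[0.3,1,0]],"roll":[0.25,0.5,0.8,0.8,0.8,0.8],"grip":[85,85,85,85,85,85]}'
python3 - <<'E'
from h import *
import pickle
s,im=snap("wrist","pics/w1.png"); pickle.dump(s,open("w1.pkl","wb")); print(s["ee_pos"],s["qpos"].round(1),s["t"])
c=cam("wrist",s)
for X in [(.556,.008,.04),(.506,-.005,.069),(.477,.384,.06)]: print(proj(c,X))
E
python3 -m inch '{"xyz":[[-0.1,0.25,0],[-0.1,0.5,0],[-0.1,0.75,0],[-0.12,1,0],[-0.12,1,0],[-0.12,1,0]],"roll":[0,0,0,0,0,0],"grip":[85,85,85,85,85,85]}'
python3 - <<'E'
from h import *
import pickle
s,im=snap("wrist","pics/w2.png"); pickle.dump(s,open("w2.pkl","wb")); print(s["ee_pos"],s["qpos"].round(1),s["t"])
a=cv2.imread("pics/w1.png"); b=cv2.imread("pics/w2.png"); cv2.imwrite("pics/w12.png",np.vstack([np.hstack([a[:300,60:460],b[:300,60:460]])]))
E
```

```text
t: 0.78
ee_pos: [0.3424, -0.3622, 0.2619]
eef_rot: [[0.643, 0.766, 0.001], [0.766, -0.643, -0.001], [-0.0, 0.002, -1.0]]
force: [-0.8, -0.7, 0.2]
grip_width: 0.0851
gripper_force: 0.0
t: 1.4
ee_pos: [0.4412, -0.1625, 0.2604]
eef_rot: [[0.174, 0.985, 0.0], [0.985, -0.174, 0.0], [0.0, -0.0, -1.0]]
force: [0.6, 0.8, -0.2]
grip_width: 0.0849
gripper_force: 0.0
t: 2.15
ee_pos: [0.5002, 0.0339, 0.2602]
eef_rot: [[-0.236, 0.972, -0.001], [0.972, 0.236, -0.0], [-0.0, -0.001, -1.0]]
force: [1.1, -0.4, 0.6]
grip_width: 0.0851
gripper_force: 0.0
[0.50023023 0.03385017 0.26019627] [-11.1 -10.4  -6.3  94.2  -0.   65.3] 2.15
[300.77818189 195.61870236]
[254.93324758 204.25457172]
[ 337.54780513 -283.88825875]
t: 2.95
ee_pos: [0.4767, 0.2337, 0.2605]
eef_rot: [[-0.235, 0.972, 0.0], [0.972, 0.235, -0.0], [-0.0, -0.0, -1.0]]
force: [0.2, 0.2, -0.1]
grip_width: 0.0851
gripper_force: 0.0
[0.4766904  0.23368074 0.26053734] [12.  -5.4 -1.6 93.7 -0.  88.4] 2.95
```

View pics/w12.png

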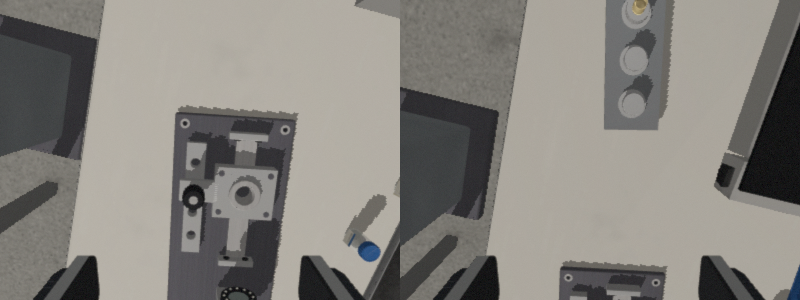

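The left half (w1) shows the knob at full-frame (253,195) and the socket at (305,193). The right half (w2) shows the case at (298,5), stubs at (294,60) and (292,102), and the rack aligned with the tool. I'll move closer to the case and take a second view.

```bash
python3 -m inch '{"xyz":[[0,0.25,-0.05],[0,0.5,-0.1],[0,0.6,-0.1],[0,0.6,-0.1]],"roll":[0,0,0,0],"grip":[85,85,85,85]}'
python3 - <<'E'
from h import *
import pickle
s,im=snap("wrist","pics/w3.png"); pickle.dump(s,open("w3.pkl","wb")); print(s["ee_pos"],s["t"])
w1=cv2.imread("pics/w1.png"); w2=cv2.imread("pics/w2.png"); w3=cv2.imread("pics/w3.png")
f=lambda im,x,y,w,h,k: cv2.resize(im[y:y+h,x:x+w],None,fx=k,fy=k,interpolation=cv2.INTER_CUBIC)
o=np.zeros((600,800,3),np.uint8)
o[:300,:400]=f(w1,230,155,100,75,4)      # slide: x=230+u/4,y=155+v/4
o[:300,400:]=f(w2,260,0,100,75,4)        # x=260+(u-400)/4
c=cam("wrist",s); p=proj(c,(.477,.384,.066)); print(p)
o[300:,:]=f(w3,200,20,200,75,4) # x=200+u/4,y=20+(v-300)/4
cv2.imwrite("pics/z.png",o)
E
```

```text
t: 3.5
ee_pos: [0.4767, 0.3545, 0.2403]
eef_rot: [[-0.236, 0.972, -0.0], [0.972, 0.236, -0.0], [-0.0, -0.0, -1.0]]
force: [-0.1, 0.1, -0.3]
grip_width: 0.085
gripper_force: 0.0
[0.47671558 0.35452956 0.24029102] 3.5
[265.80632491 141.99961709]
```

View pics/z.png

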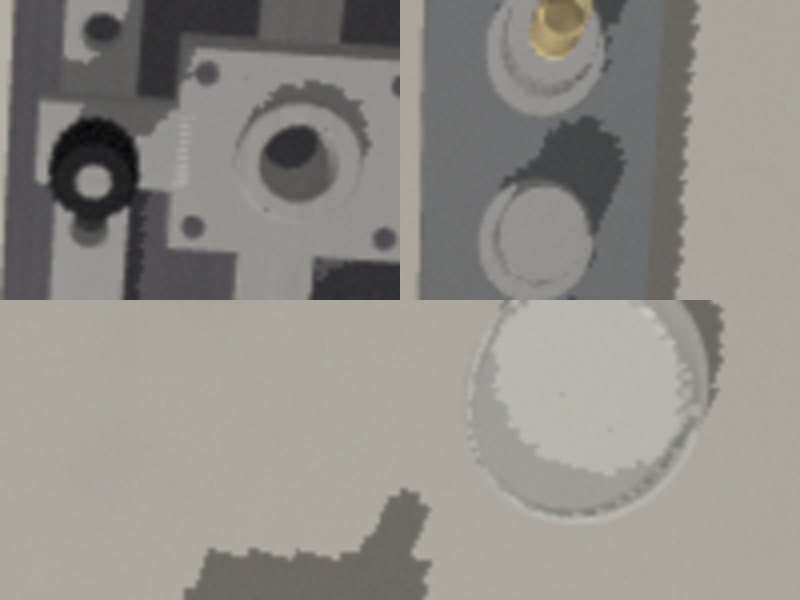

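The upper-left panel shows the knob cap at w1 (253.7,200.2) and the socket ring centre at (304.8,195.4). The upper-right panel shows the case rim at w2 (301.3,3.2) and the middle stub's top at (295,59). The lower panel caught only the dish. Next I'll find the brass by colour in w3.

```bash
python3 - <<'E'
from h import *
import pickle
s1,s2,s3=[pickle.load(open(f"w{i}.pkl","rb")) for i in(1,2,3)]
c1,c2,c3=cam("wrist",s1),cam("wrist",s2),cam("wrist",s3); ct,cs=cam("top"),cam("scene")
print("knob",atz(c1,(253.7,200.2),.069),"tri",tri([(c1,(253.7,200.2)),(cs,(350,190)),(ct,(331,215))]))
print("sock",atz(c1,(304.8,195.4),.040),"tri",tri([(c1,(304.8,195.4)),(cs,(331,190)),(ct,(325.5,199))]))
print("case w2",atz(c2,(301.3,3.2),.066),"stubM",atz(c2,(295,59),.044))
w3=cv2.imread("pics/w3.png"); hsv=cv2.cvtColor(w3,cv2.COLOR_BGR2HSV)
m=(hsv[...,1]>90)&(hsv[...,0]>12)&(hsv[...,0]<35); n,l,st,ce=cv2.connectedComponentsWithStats(m.astype(np.uint8))
print([(x.tolist(),c.round(1)) for x,c in zip(st[1:],ce[1:]) if x[4]>30])
cv2.imwrite("pics/z3.png",cv2.resize(w3[110:250,180:340],None,fx=4,fy=4,interpolation=cv2.INTER_CUBIC))
E
```

```text
knob [ 0.50369973 -0.00095176  0.069     ] tri (array([ 0.50484925, -0.00269984,  0.06451192]), [array([0.7, 0.5]), array([0.3, 0. ]), array([-0.3,  0.1])])
sock [0.5603588  0.00932411 0.04      ] tri (array([0.55877782, 0.00750904, 0.03663577]), [array([-2.1,  0.3]), array([ 0.2, -0. ]), array([-0.5, -0.8])])
case w2 [0.47915489 0.38939563 0.066     ] stubM [0.48772862 0.345115   0.044     ]
[([264, 130, 10, 12, 46], array([268.6, 134.3]))]
```

View pics/z3.png

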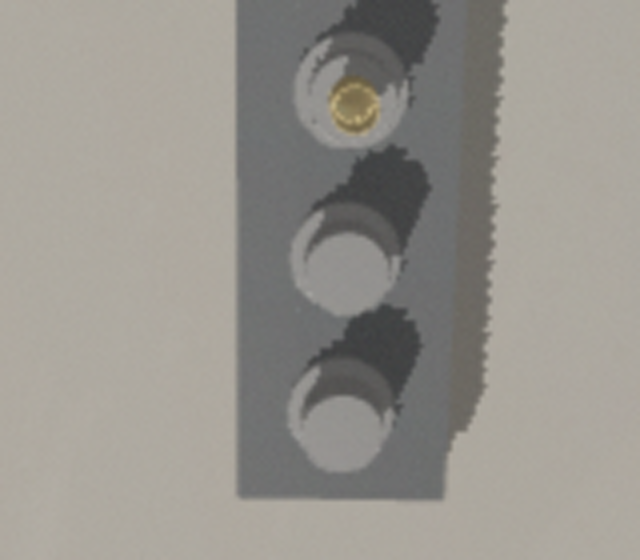

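The crop shows the case rim at w3 (268.5,135.7) and the plain stub tops at (266.5,177.5) and (265.3,218.3).

```bash
python3 - <<'E'
from h import *
import pickle
s2,s3=[pickle.load(open(f"w{i}.pkl","rb")) for i in(2,3)]
c2,c3=cam("wrist",s2),cam("wrist",s3)
print("case",tri([(c2,(301.3,3.2)),(c3,(268.5,135.7))]),"z.066+0.026?",atz(c3,(268.5,135.7),.066))
print("M",tri([(c2,(295,59)),(c3,(266.5,177.5))]))
M=atz(c3,(266.5,177.5),.044+.004);R=atz(c3,(265.3,218.3),.048); print(M,R,np.hypot(*(M-R)[:2]),np.degrees(np.arctan2(*(M-R)[1::-1])), "extrap",M+(M-R))
E
```

```text
case (array([0.47874796, 0.39005613, 0.06324653]), [array([-0.6, -0.2]), array([0.6, 0.1])]) z.066+0.026? [0.47803624 0.39035769 0.066     ]
M (array([0.487853  , 0.3452375 , 0.04287811]), [array([0., 0.]), array([-0., -0.])])
[0.48748429 0.3464144  0.048     ] [0.49712568 0.30258775 0.048     ] 0.04487461832183931 102.40682188088493 extrap [0.47784291 0.39024105 0.048     ]
```

The fix agrees with the rack geometry, so the stub axis is at (0.4775, 0.390). I'll descend, close and lift.

```bash
python3 -m inch '{"xyz":[[0,0.18,0],[0.004,0.18,-0.2],[0.004,0.18,-0.45],[0.004,0.18,-0.7],[0.004,0.18,-0.88],[0.004,0.18,-0.955],[0.004,0.18,-0.955],[0.004,0.18,-0.955]],"roll":[0,0,0,0,0,0,0,0],"grip":[85,85,70,60,50,50,50,50]}' 30
python3 -m inch '{"xyz":[[0,0,0],[0,0,0],[0,0,0],[0,0,0],[0,0,0],[0,0,0]],"roll":[0,0,0,0,0,0],"grip":[30,15,15,15,15,15]}' 30
python3 - <<'E'
from h import *
s,im=snap("wrist","pics/w4.png"); print(s["ee_pos"],s["grip_width"])
w=snap("scene","pics/s4.png")[1][:,:,::-1]
o=np.zeros((384,800,3),np.uint8); o[:,:512]=im[:,:,::-1]; o[:288,512:]=cv2.resize(w[205:301,165:261],(288,288),interpolation=2); cv2.imwrite("pics/z4.png",o)
E
```

```text
t: 4.55
ee_pos: [0.4785, 0.3913, 0.0518]
eef_rot: [[-0.236, 0.972, 0.003], [0.972, 0.236, 0.001], [0.001, 0.003, -1.0]]
force: [-0.6, 0.6, 0.2]
grip_width: 0.0497
gripper_force: 0.0
t: 5.3
ee_pos: [0.477, 0.3911, 0.0496]
eef_rot: [[-0.237, 0.972, 0.0], [0.972, 0.237, -0.0], [-0.0, 0.0, -1.0]]
force: [-0.2, -0.6, 0.1]
grip_width: 0.015
gripper_force: 0.0
[0.47702687 0.39107741 0.04959522] 0.014958804080617994
```

View pics/z4.png

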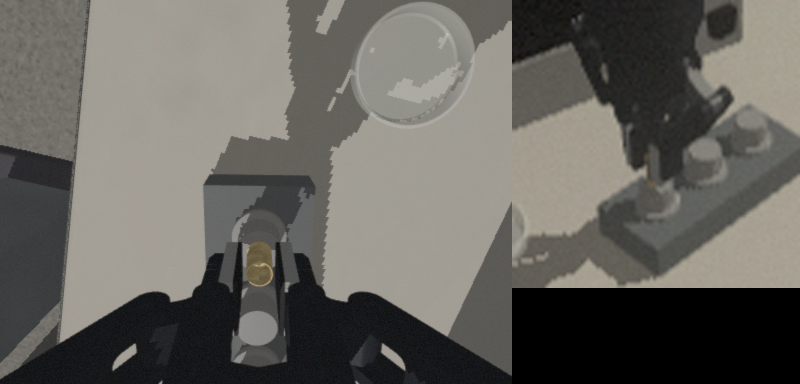

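The fingers closed to 15 mm without meeting the collar: w4 shows the pads either side of the case at (258,262), with no contact. They closed too high or off to one side, so I'll open first and then compare projections.

```bash
python3 -m inch '{"xyz":[[0,0,0],[0,0,0],[0,0,0],[0,0,0]],"roll":[0,0,0,0],"grip":[50,50,50,50]}' 30
python3 - <<'E'
from h import *
s=manip.state(); c=cam("wrist",s); R=np.array(s["eef_rot"]); p=s["ee_pos"]
for n,X in [("casetop",(.4775,.3903,.070)),("casefoot",(.4775,.3903,.048)),("flange",(.4775,.3903,.030)),("M",(.4875,.3464,.048))]: print(n,proj(c,X).round(1))
for dx in(-.011,0,.011):
  for dz in(0,.017): print("pad",dx,dz,proj(c,p+R@[dx,-.0075,dz]).round(1),proj(c,p+R@[dx,.0075,dz]).round(1))
g=cv2.imread("pics/w4.png")[190:384,170:350]; s,im=snap("wrist","pics/w5.png")
cv2.imwrite("pics/z5.png",np.hstack([cv2.resize(x,None,fx=2.2,fy=3,interpolation=2) for x in (g,im[190:384,170:350,::-1])]))
E
```

```text
t: 5.9
ee_pos: [0.477, 0.3911, 0.0496]
eef_rot: [[-0.237, 0.972, 0.0], [0.972, 0.237, -0.0], [-0.0, 0.0, -1.0]]
force: [-0.3, -0.0, 0.5]
grip_width: 0.0501
gripper_force: 0.0
casetop [258.1 271.9]
casefoot [258.2 249.7]
flange [258.2 235.2]
M [256.9 327. ]
pad -0.011 0 [242.6 269.7] [272.8 269.7]
pad -0.011 0.017 [244.  254.3] [271.5 254.3]
pad 0 0 [242.3 249.5] [273.  249.5]
pad 0 0.017 [243.7 235.7] [271.7 235.7]
pad 0.011 0 [242.  228.6] [273.3 228.6]
pad 0.011 0.017 [243.5 216.4] [272.  216.4]
```

View pics/z5.png

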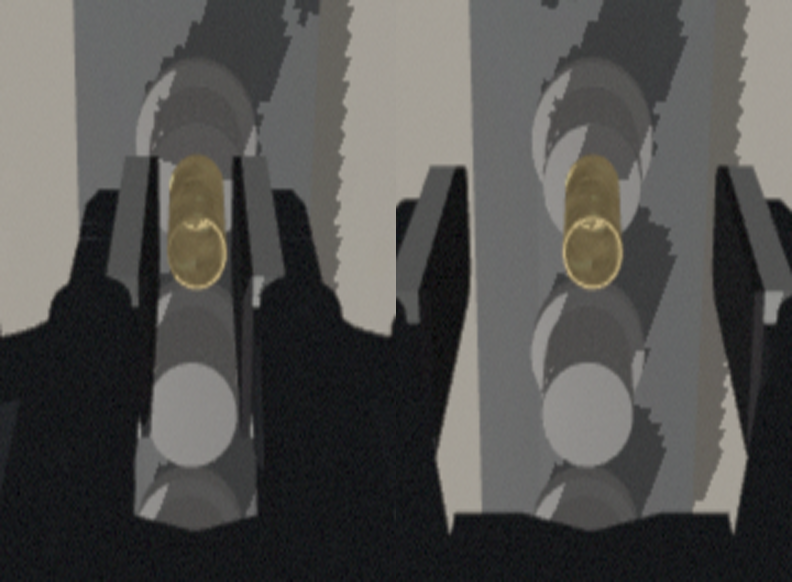

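Scene points project exactly onto the picture, so the sideways placing is right. By their pixel gap the fingertips stand about 15 mm behind the TCP at this opening, higher than the text says. Having closed to 15 mm without contact, the tips must be above 48 mm. Going down 17 mm is therefore safe, and I'll then probe the collar with a closing limit of 19 mm.

```bash
python3 -m inch '{"xyz":[[0,0,-0.03],[0,0,-0.06],[0,0,-0.085],[0,0,-0.085],[0,0,-0.085],[0,0,-0.085],[0,0,-0.085],[0,0,-0.085]],"roll":[0,0,0,0,0,0,0,0],"grip":[50,50,50,50,19,19,19,19]}' 20
python3 - <<'E'
from h import *
s,im=snap("wrist","pics/w6.png"); print(s["ee_pos"],s["grip_width"],s["gripper_force"],s["force"])
E
```

```text
t: 6.95
ee_pos: [0.4772, 0.3912, 0.033]
eef_rot: [[-0.237, 0.972, 0.001], [0.972, 0.237, 0.0], [0.0, 0.001, -1.0]]
force: [-0.7, -0.7, 2.6]
grip_width: 0.0203
gripper_force: 19.6
[0.47724266 0.39119399 0.03297077] 0.02026151695457997 19.64201509952545 [-0.6507464  -0.69273032  2.57930317]
```

The fingers made contact at about 20 mm, so the tips are now on the collar, possibly only at its upper edge. I'll open to 27 mm, which is inside the flange's width, and go down in small steps until the tips feel the flange.

```bash
python3 -m inch '{"xyz":[[0,0,0],[0,0,0],[0,0,-0.012],[0,0,-0.025],[0,0,-0.025],[0,0,-0.025]],"roll":[0,0,0,0,0,0],"grip":[27,27,27,27,27,27]}' 20
```

```text
t: 7.75
ee_pos: [0.4771, 0.3911, 0.0276]
eef_rot: [[-0.237, 0.972, 0.0], [0.972, 0.237, -0.0], [-0.0, 0.0, -1.0]]
force: [-0.4, -0.1, -0.0]
grip_width: 0.027
gripper_force: 0.0
```

```bash
python3 -m inch '{"xyz":[[0,0,-0.01],[0,0,-0.02],[0,0,-0.02],[0,0,-0.02]],"roll":[0,0,0,0],"grip":[27,27,27,27]}' 20
```

```text
t: 8.25
ee_pos: [0.4771, 0.3911, 0.0236]
eef_rot: [[-0.237, 0.972, 0.0], [0.972, 0.237, 0.0], [-0.0, 0.0, -1.0]]
force: [0.3, -0.4, -0.3]
grip_width: 0.0272
gripper_force: 0.0
```

```bash
python3 -m inch '{"xyz":[[0,0,-0.01],[0,0,-0.015],[0,0,-0.015],[0,0,-0.015]],"roll":[0,0,0,0],"grip":[27,27,27,27]}' 20; python3 - <<'E'
from h import *
for i in (4,):
    pass
s,im=snap("wrist","pics/w7.png"); print(s["force"], s["ee_pos"])
E
```

```text
t: 8.75
ee_pos: [0.4771, 0.3911, 0.0207]
eef_rot: [[-0.237, 0.972, 0.0], [0.972, 0.237, 0.0], [0.0, 0.0, -1.0]]
force: [-0.0, 0.9, -0.2]
grip_width: 0.0267
gripper_force: 0.0
[-0.03947251  0.89803725 -0.16548329] [0.47709041 0.39109339 0.02066366]
```

The flange still isn't touched with the TCP at 20.7 mm, so the tips are at about 35 mm and give some 13 mm of grip on the collar. I'll close and lift.

```bash
python3 -m inch '{"xyz":[[0,0,0],[0,0,0],[0,0,0],[0,0,0]],"roll":[0,0,0,0],"grip":[18,18,18,18]}' 40 && python3 -m inch '{"xyz":[[0,0,0.08],[0,0,0.2],[0,0,0.4],[0,0,0.6],[0,0,0.6]],"roll":[0,0,0,0,0],"grip":[18,18,18,18,18]}' 40
python3 - <<'E'
from h import *
s,im=snap("wrist","pics/w8.png"); s,sc=snap("scene","pics/s8.png"); print(s["ee_pos"],s["grip_width"])
o=np.zeros((420,800,3),np.uint8); o[:420,:440]=cv2.resize(im[180:320,185:331,::-1],(440,420),interpolation=2); o[:420,450:800]=cv2.resize(sc[180:300,160:260,::-1],(350,420),interpolation=2); cv2.imwrite("pics/z8.png",o)
E
```

```text
t: 9.3
ee_pos: [0.4772, 0.3912, 0.0209]
eef_rot: [[-0.237, 0.972, 0.0], [0.972, 0.237, 0.0], [0.0, 0.0, -1.0]]
force: [-0.2, 0.6, 3.0]
grip_width: 0.0203
gripper_force: 39.1
t: 9.93
ee_pos: [0.479, 0.3921, 0.1455]
eef_rot: [[-0.237, 0.972, 0.006], [0.972, 0.237, 0.003], [0.002, 0.007, -1.0]]
force: [-0.4, 0.4, -1.7]
grip_width: 0.0204
gripper_force: 39.2
[0.47806371 0.39162475 0.14298298] 0.02017282625828886
```

View pics/z8.png

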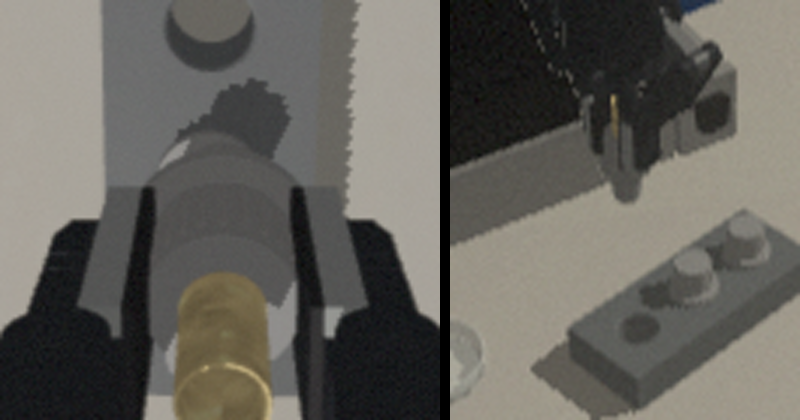

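The crop shows the stub lifted upright between the pads, its hole empty and both plain stubs undisturbed. I'll carry it over to the slide, turning the closing line along the slide.

```bash
python3 -m inch '{"xyz":[[0,0,0.2],[0.03,-0.2,0.3],[0.05,-0.45,0.3],[0.08,-0.7,0.3],[0.1,-1,0.3],[0.1,-1,0.3]],"roll":[0,0.25,0.5,0.75,1,1],"grip":[18,18,18,18,18,18]}' 40
python3 -m inch '{"xyz":[[0.08,-0.2,0],[0.17,-0.45,0],[0.26,-0.7,0],[0.35,-0.86,0],[0.35,-0.86,0]],"roll":[0.25,0.5,0.75,1,1],"grip":[18,18,18,18,18]}' 40
python3 -m inch '{"xyz":[[0.1,0,0],[0.2,0,0],[0.25,0,0],[0.25,0,0],[0.25,0,0]],"roll":[0.25,0.5,0.75,0.89,0.89],"grip":[18,18,18,18,18]}' 40
python3 - <<'E'
from h import *
import pickle
s,im=snap("wrist","pics/w9.png"); pickle.dump(s,open("w9.pkl","wb")); print(s["ee_pos"],s["qpos"].round(1),s["grip_width"],s["t"])
c=cam("wrist",s); ps=proj(c,(.5604,.0093,.04)); pk=proj(c,(.5037,-.001,.069)); print(ps,pk)
x0,y0=(int(v) for v in np.clip((ps+pk)/2-[100,55],0,None)); print(x0,y0)
s8=s; T=np.array(manip.get_calibration("wrist")["T_tool_cam"]); K=np.array(manip.get_calibration("wrist")["mtx"])
d=T[:3,:3]@np.linalg.inv(K)@[258.7,310.7,1]; o=T[:3,3]; print("case top in tool",o+d*(-.049-o[2])/d[2])
cv2.imwrite("pics/z9.png",cv2.resize(im[y0:y0+150,x0:x0+200,::-1],None,fx=4,fy=4,interpolation=2))
E
```

```text
t: 10.78
ee_pos: [0.4968, 0.1876, 0.1992]
eef_rot: [[-0.689, 0.725, -0.002], [0.725, 0.689, -0.001], [0.001, -0.002, -1.0]]
force: [0.5, 0.4, -0.3]
grip_width: 0.02
gripper_force: 39.4
t: 11.4
ee_pos: [0.5672, 0.0177, 0.199]
eef_rot: [[-0.959, 0.283, -0.002], [0.283, 0.959, 0.0], [0.002, -0.0, -1.0]]
force: [0.6, 0.3, -0.7]
grip_width: 0.0201
gripper_force: 39.4
t: 12.02
ee_pos: [0.6165, 0.0206, 0.1998]
eef_rot: [[-0.984, -0.18, -0.002], [-0.18, 0.984, 0.001], [0.001, 0.001, -1.0]]
force: [0.1, 1.1, -1.5]
grip_width: 0.0203
gripper_force: 39.4
[0.61647396 0.02061292 0.1997663 ] [-10.2   8.9   6.5  87.8   0.  -20.6] 0.020252349465901293 12.025
[257.30159446 112.01245943] [257.22514581  35.67669204]
157 18
case top in tool [-0.00029682 -0.00022135 -0.049     ]
```

View pics/z9.png

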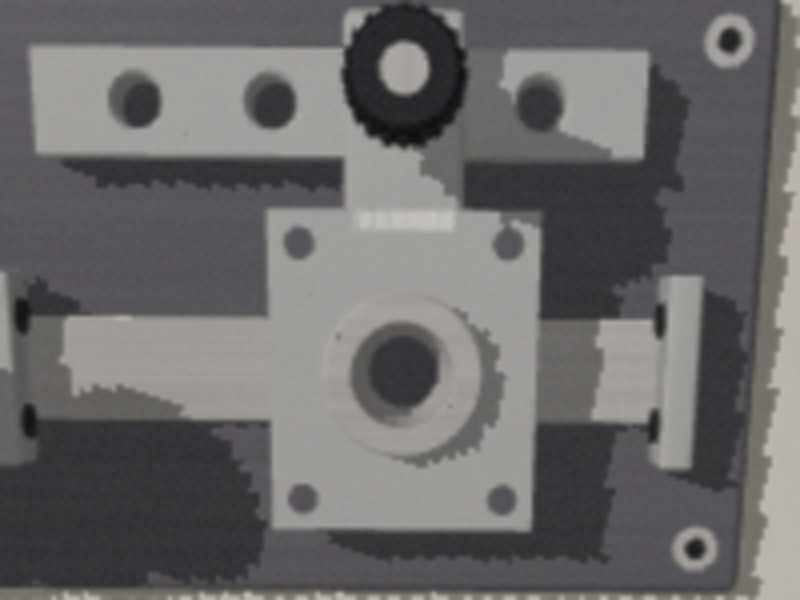

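w9 shows the socket ring centred at (257.8,111.5) and the knob cap at (258.2,35.0), both within 1 px of prediction. The slide is parallel to the tool axes.

```bash
python3 - <<'E'
from h import *
import pickle
s1=pickle.load(open("w1.pkl","rb"));s=pickle.load(open("w9.pkl","rb")); c1,c=cam("wrist",s1),cam("wrist",s)
for n,a,b,z in[("sock",(304.8,195.4),(257.75,111.5),.04),("knob",(253.7,200.2),(258.25,35.),.069)]:
    print(n,tri([(c1,a),(c,b)]),atz(c,b,z),atz(c1,a,z))
print(manip.state()["ee_pos"], np.degrees(np.arctan2(s["eef_rot"][1][0],s["eef_rot"][0][0])))
E
```

```text
sock (array([0.55972779, 0.00954209, 0.04147351]), [array([ 0.1, -0. ]), array([-0. , -0.1])]) [0.55989469 0.00961178 0.04      ] [0.55993527 0.00910808 0.04      ]
knob (array([ 5.03262056e-01, -3.76650944e-04,  7.11617231e-02]), [array([ 0.2, -0.1]), array([-0.1, -0.3])]) [ 5.03099542e-01 -3.21042031e-04  6.90000000e-02] [ 0.5032406  -0.00116063  0.069     ]
[0.61648647 0.02035827 0.19993846] -169.64508485212426
```

```bash
python3 -m inch '{"xyz":[[-0.14,-0.027,0],[-0.284,-0.054,0],[-0.284,-0.054,-0.25],[-0.284,-0.054,-0.45],[-0.284,-0.054,-0.6],[-0.284,-0.054,-0.67],[-0.284,-0.054,-0.67],[-0.284,-0.054,-0.67]],"roll":[0,0,0,0,0,0,0,0],"grip":[18,18,18,18,18,18,18,18]}' 40
```

```text
t: 13.08
ee_pos: [0.5611, 0.0082, 0.0682]
eef_rot: [[-0.984, -0.18, 0.002], [-0.18, 0.984, -0.0], [-0.002, -0.001, -1.0]]
force: [-0.0, -0.2, -0.1]
grip_width: 0.02
gripper_force: 39.4
```

```bash
python3 -m inch '{"xyz":[[0,0,0],[0,0,0]],"roll":[0,0],"grip":[18,18]}' 40
```

```text
t: 13.32
ee_pos: [0.5608, 0.0082, 0.0674]
eef_rot: [[-0.984, -0.18, 0.001], [-0.18, 0.984, -0.0], [-0.001, -0.0, -1.0]]
force: [-0.8, -0.4, 0.0]
grip_width: 0.0201
gripper_force: 39.4
```

```bash
python3 -m inch '{"xyz":[[-0.005,0.007,0],[-0.005,0.007,-0.03],[-0.005,0.007,-0.06],[-0.005,0.007,-0.09],[-0.005,0.007,-0.12],[-0.005,0.007,-0.14],[-0.005,0.007,-0.14],[-0.005,0.007,-0.14]],"roll":[0,0,0,0,0,0,0,0],"grip":[18,18,18,18,18,18,18,18]}' 40
```

```text
t: 14.32
ee_pos: [0.5594, 0.0096, 0.0388]
eef_rot: [[-0.984, -0.18, 0.0], [-0.18, 0.984, 0.0], [-0.0, -0.0, -1.0]]
force: [1.0, 0.1, -1.5]
grip_width: 0.0201
gripper_force: 39.4
```

Alignment is right and almost nothing resists it, with 4 mm left to go.

```bash
python3 -m inch '{"xyz":[[0,0,-0.008],[0,0,-0.015],[0,0,-0.018],[0,0,-0.018],[0,0,-0.018]],"roll":[0,0,0,0,0],"grip":[18,18,18,18,18]}' 40
```

```text
t: 14.95
ee_pos: [0.5592, 0.0097, 0.035]
eef_rot: [[-0.984, -0.18, -0.0], [-0.18, 0.984, 0.0], [0.0, 0.0, -1.0]]
force: [-0.6, -0.7, -1.1]
grip_width: 0.0202
gripper_force: 39.4
```

```bash
python3 -m inch '{"xyz":[[0,0,-0.004],[0,0,-0.006],[0,0,-0.006],[0,0,-0.006]],"roll":[0,0,0,0],"grip":[18,18,18,18]}' 40
```

```text
t: 15.45
ee_pos: [0.5593, 0.0097, 0.0348]
eef_rot: [[-0.984, -0.181, 0.0], [-0.181, 0.984, -0.0], [-0.0, -0.0, -1.0]]
force: [-5.3, -0.9, 8.4]
grip_width: 0.0203
gripper_force: 40.3
```

It's seated: contact came at exactly the expected height, 34.8 mm. I'll release and rise straight up.

```bash
python3 -m inch '{"xyz":[[0,0,0.003],[0,0,0.003],[0,0,0.003],[0,0,0.003]],"roll":[0,0,0,0],"grip":[26,40,46,46]}' 40
python3 -m inch '{"xyz":[[0,0,0.05],[0,0,0.15],[0,0,0.3],[0,0,0.5],[0,0,0.55],[0,0,0.55]],"roll":[0,0,0,0,0,0],"grip":[46,46,46,46,46,46]}' 40
python3 - <<'E'
from h import *
s,im=snap("scene","pics/s10.png"); t,tp=snap("top","pics/t10.png"); st,w=snap("wrist","pics/w10.png"); print(st["ee_pos"],st["t"])
hsv=cv2.cvtColor(im,cv2.COLOR_RGB2HSV); cs=cam("scene"); cw=cam("wrist",st)
for nm,img,c in(("scene",im,cs),("wrist",w,cw)):
    h=cv2.cvtColor(img,cv2.COLOR_RGB2HSV); a=proj(c,(.5599,.0095,.084)); b=proj(c,(.5599,.0095,.062))
    m=(h[...,1]>90)&(h[...,0]>12)&(h[...,0]<35); n,l,q,ce=cv2.connectedComponentsWithStats(m.astype(np.uint8))
    print(nm,"expect",a.round(1),b.round(1),[(x.tolist(),k.round(1)) for x,k in zip(q[1:],ce[1:]) if x[4]>5 and abs(k-(a+b)/2).max()<40])
E
```

```text
t: 15.95
ee_pos: [0.5592, 0.0097, 0.0343]
eef_rot: [[-0.984, -0.18, -0.0], [-0.18, 0.984, 0.0], [0.0, 0.0, -1.0]]
force: [-1.2, -0.7, 0.4]
grip_width: 0.046
gripper_force: 0.0
t: 16.7
ee_pos: [0.56, 0.0095, 0.1459]
eef_rot: [[-0.984, -0.181, 0.002], [-0.181, 0.984, -0.0], [-0.002, -0.001, -1.0]]
force: [0.2, 0.1, 0.1]
grip_width: 0.0457
gripper_force: 0.0
[0.55881303 0.00977187 0.14368096] 16.8
scene expect [332.1 174.1] [331.2 181.6] []
wrist expect [258.1 211.2] [258.1 201.1] [([261, 199, 4, 6, 14], array([262.7, 201.7])), ([251, 211, 3, 5, 7], array([252.4, 213. ]))]
```

The wrist picture has brass at the expected place. Next is the knob: move over at height, descend open to TCP 36 mm (tips about 50 mm), then grip.

```bash
python3 -m inch '{"xyz":[[-0.14,-0.025,0],[-0.278,-0.052,0],[-0.278,-0.052,0],[-0.278,-0.052,-0.2],[-0.278,-0.052,-0.35],[-0.278,-0.052,-0.48],[-0.278,-0.052,-0.53],[-0.278,-0.052,-0.53],[-0.278,-0.052,-0.53]],"roll":[0,0,0,0,0,0,0,0,0],"grip":[50,50,50,50,50,50,50,50,50]}' 40
```

```text
t: 17.98
ee_pos: [0.5045, -0.0009, 0.0395]
eef_rot: [[-0.984, -0.181, 0.001], [-0.181, 0.984, -0.0], [-0.001, -0.001, -1.0]]
force: [0.1, 0.7, -0.0]
grip_width: 0.0501
gripper_force: 0.0
```

```bash
python3 -m inch '{"xyz":[[-0.003,0,-0.012],[-0.003,0,-0.012],[-0.003,0,-0.012],[-0.003,0,-0.012],[-0.003,0,-0.012],[-0.003,0,-0.012]],"roll":[0,0,0,0,0,0],"grip":[50,30,15,15,15,15]}' 50
```

```text
t: 18.73
ee_pos: [0.5033, -0.0008, 0.0365]
eef_rot: [[-0.984, -0.181, 0.0], [-0.181, 0.984, -0.0], [-0.0, -0.0, -1.0]]
force: [-1.3, 0.6, 5.8]
grip_width: 0.0213
gripper_force: 48.9
```

The knob is gripped. Lift 10 mm.

```bash
python3 -m inch '{"xyz":[[0,0,0.02],[0,0,0.04],[0,0,0.052],[0,0,0.052],[0,0,0.052],[0,0,0.052]],"roll":[0,0,0,0,0,0],"grip":[15,15,15,15,15,15]}' 50
```

```text
t: 19.48
ee_pos: [0.503, -0.0007, 0.0463]
eef_rot: [[-0.984, -0.18, -0.0], [-0.18, 0.984, 0.0], [0.0, 0.0, -1.0]]
force: [3.9, -0.5, -7.1]
grip_width: 0.0213
gripper_force: 49.2
```

The force matches the spring at about 10 mm of lift. Now slide 30 mm along slide −y, which is world (+5.4, −29.5) mm.

```bash
python3 -m inch '{"xyz":[[0.003,-0.018,0],[0.007,-0.037,0],[0.01,-0.055,0],[0.013,-0.074,0],[0.017,-0.092,0],[0.02,-0.111,0],[0.024,-0.13,0],[0.027,-0.148,0],[0.027,-0.148,0],[0.027,-0.148,0],[0.027,-0.148,0]],"roll":[0,0,0,0,0,0,0,0,0,0,0],"grip":[15,15,15,15,15,15,15,15,15,15,15]}' 50
```

```text
t: 20.85
ee_pos: [0.5084, -0.0305, 0.0464]
eef_rot: [[-0.984, -0.18, -0.0], [-0.18, 0.984, -0.0], [0.0, -0.0, -1.0]]
force: [0.4, -1.4, -6.7]
grip_width: 0.0211
gripper_force: 49.2
```

It moved 30.1 mm. Lower the pin into the hole.

```bash
python3 -m inch '{"xyz":[[0,0,-0.015],[0,0,-0.03],[0,0,-0.045],[0,0,-0.052],[0,0,-0.052],[0,0,-0.052],[0,0,-0.052]],"roll":[0,0,0,0,0,0,0],"grip":[15,15,15,15,15,15,15]}' 50
```

```text
t: 21.72
ee_pos: [0.5086, -0.0304, 0.0365]
eef_rot: [[-0.984, -0.181, 0.0], [-0.181, 0.984, -0.0], [-0.0, -0.0, -1.0]]
force: [-3.8, -1.4, 7.0]
grip_width: 0.0214
gripper_force: 50.5
```

The TCP height (36.5 mm) and the upward push match the pin-home state at grasping, so the pin is home. Hold briefly and check the case's place numerically before handing in.

```bash
python3 -m inch '{"xyz":[[0,0,0],[0,0,0],[0,0,0]],"roll":[0,0,0],"grip":[15,15,15]}' 50
python3 - <<'E'
from h import *
for nm in("scene","top"):
    st,img=snap(nm,f"pics/{nm}11.png"); c=cam(nm); h=cv2.cvtColor(img,cv2.COLOR_RGB2HSV)
    a=proj(c,(.5653,-.02,.084)); b=proj(c,(.5653,-.02,.062)); m=(h[...,1]>70)&(h[...,0]>10)&(h[...,0]<35)
    n,l,q,ce=cv2.connectedComponentsWithStats(m.astype(np.uint8))
    print(nm,a.round(1),b.round(1),[(x.tolist(),k.round(1)) for x,k in zip(q[1:],ce[1:]) if x[4]>2 and abs(k-(a+b)/2).max()<15])
cv2.imwrite("pics/z11.png",cv2.resize(cv2.imread("pics/scene11.png")[120:240,270:420],None,fx=5,fy=5,interpolation=2))
E
```

```text
t: 22.1
ee_pos: [0.5086, -0.0304, 0.0365]
eef_rot: [[-0.984, -0.181, 0.0], [-0.181, 0.984, -0.0], [-0.0, -0.0, -1.0]]
force: [-6.0, -0.6, 6.4]
grip_width: 0.0213
gripper_force: 50.5
scene [339.8 169.4] [338.9 176.9] [([337, 169, 5, 9, 35], array([339.4, 173.3]))]
top [337.1 193.4] [335.7 194.6] [([336, 193, 3, 3, 7], array([337., 194.]))]
```

View pics/z11.png

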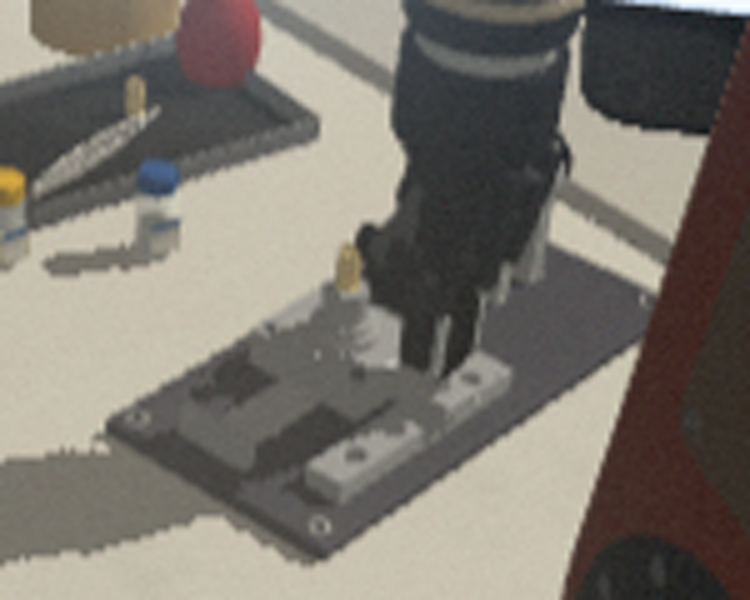

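The crop shows the case upright in the socket at scene (339,173), within half a pixel of where a fully seated stub should be. The carriage is one hole nearer the camera and the fingers are on the knob.

```bash
python3 -c "
from station import manip; print(manip.finish_job())"
```

```text
the job is handed in; nothing more can be done
None
```

Job handed in, with no verdict returned: the stub is seated and released in the socket, the carriage is one hole nearer the camera with the pin home by height and force readings, and the fingers still hold the knob.

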